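# Hold a loaded tray against a sprung stop

## Task

Slide the tray with the two lock cylinders, handle last, into the slotted holder on the counter, right up to its sprung stop, then press it steadily so that the stop's pointer stays between the two raised marks for at least two seconds, as a third hand for someone who will clamp it. Never push the pointer well past the second mark, keep both cylinders in the tray and leave the other things alone. Finish while still holding the tray pressed like that: do not let go.

Things in the scene. Friction and masses are not known exactly. Their poses are not given: they have to be found in the camera images.
- tray: Loose aluminium tray, 150 long (own x) x 104 wide (y), rim 18 high, floor 4 thick, 0.3 kg plus two 0.18 kg lock cylinders lying in its two pockets (tops about 21 mm up). Origin: centre of the underside. Its +x end goes into the holder first; the upright black handle is near the -x end. It lies flat on the counter and slides easily; no need to lift it.
- tray_handle (a point): Grip point on the tray's handle, an upright black plate 12 thick (tray x) x 50 wide (tray y), reaching 61 mm above the tray's underside. The point is on its centre line, 48 mm above the underside, 45 mm from the tray's origin towards -x. Grip it from above across the 12 mm (fingers close along tray x); tips no lower than 27 mm, the load is beneath.
- lock_cylinder: Brass lock cylinder, 33x65x17 mm, lying in the tray pocket on the tray's +y side, its length along the tray. Origin: centre of its underside. Stays in the tray.
- lock_cylinder_b: Grey steel lock cylinder, 33x65x17 mm, lying in the tray pocket on the tray's -y side, its length along the tray. Origin: centre of its underside. Stays in the tray.
- pocket (a point): Centre of the floor of the tray's pocket on its +y side (pockets are 83 x 46 mm inside, 14 deep).
- pocket_b (a point): Centre of the floor of the tray's pocket on its -y side.
- holder: Fixed holder: two grey rails with steel lips on the counter, no floor. Own +x is the way in, at z = 0; the mouth faces -x. Channel 109 wide (y -54.5 to 54.5) from x -40 to 110, lips 28 to 33 mm up, inner edges at y +-47; flared guides from x -76 (140 wide). The tray, own x along the holder's, touches the sprung stop when its origin is at the holder's origin. Highest part 41 mm.
- slot_mouth (a point): Middle of the mouth of the holder's channel on the counter, where the straight rails begin, 40 mm from the holder's origin towards its -x (flared guides reach another 36 mm out).
- stop_face (a point): Middle of the face of the holder's sprung stop in its rest position, 12 mm above the counter, 75 mm from the holder's origin towards its +x; steel plate 56 wide, 17 high.
- stop (a joint): Travel (m) of the sprung stop into the holder: 0 at rest, grows as the tray pushes it in, about 0.8 N per mm, end of travel 0.025. A pointer moves with it above a steel strip with two raised dark cross marks on the holder's -y side; the pointer stands over the marks at 0.008 and 0.016 (6.4 and 12.8 N).
- black_stand: Fixed tall black open-topped stand on the counter in front of the robot, 193 deep (x) x 314 wide (y), 302 mm tall; its middle is about at its origin, 15 mm to the left (world +y). It stands between the robot's start and the work: go over or round it.
- oiler: Bystander: upright cream squeeze oiler with a pointed red nozzle, 45 mm across, 132 mm tall. Origin: centre of the underside. To be left alone.
- padlock: Bystander: brass padlock lying flat, 54x40x13 mm. Origin: centre of the underside. To be left alone.
- spare_cutter: Bystander: toothed steel cutter wheel lying flat, 70 mm across, 7 mm thick. Origin: centre of the underside. To be left alone.
- box_springs: Bystander: small closed cardboard box, 44x62x28 mm. Origin: centre of the underside. To be left alone.
- screwdriver_orange: Bystander: screwdriver lying flat, 163 mm long, 27 mm thick orange handle, along its y axis. Origin: centre of the underside. To be left alone.
- calliper: Bystander: steel calliper lying flat, 190 mm long (its y), 68 mm wide, 14 mm thick. Origin: centre of the underside. To be left alone.
Mind the look-alikes: they are no part of the job. Leave any brown look-alike of the lock_cylinder alone.

How it is judged:
On the way, in this order (a step that is already met when the one before it is completed fails the run):
1. the loaded tray is in the slot, at least 40 mm between the straight rails, lying flat (x of tray in the frame of holder above -0.075 m and y of tray in the frame of holder between -0.006 and 0.006 m and angle between the x axis of tray and the x axis of holder, either way round below 0.09 rad and angle between tray's own z axis and vertical below 0.08 rad and z of tray in the frame of holder below 0.008 m and distance between lock_cylinder and pocket below 0.022 m and distance between lock_cylinder_b and pocket_b below 0.022 m), for 0.1 s.
2. the tray, held by the fingers, keeps the pointer between the two marks for 1.5 s (value of joint stop between 0.0075 and 0.0165 m and x of tray in the frame of holder between 0.004 and 0.02 m and contact force between tray and holder above 4 N and contact force between the fingers and tray above 3 N and linear speed of tray below 0.02 m/s and y of tray in the frame of holder between -0.006 and 0.006 m and angle between the x axis of tray and the x axis of holder, either way round below 0.09 rad and angle between tray's own z axis and vertical below 0.08 rad and z of tray in the frame of holder below 0.008 m and distance between lock_cylinder and pocket below 0.022 m and distance between lock_cylinder_b and pocket_b below 0.022 m), for 1.5 s.
At the end, for the whole second after the job is handed in: Tray flat and straight in the slot, both cylinders in their pockets; the fingers press it (over 3 N) against the stop, still, with the stop at 7.5 to 16.5 mm of travel (6 to 13 N), through the last second (all of step 2 and linear speed of each of lock_cylinder, lock_cylinder_b below 0.02 m/s); the arm keeps its last pose, push and grip.
It fails at once if the stop is pushed in more than 21 mm (value of joint stop above 0.021 m).
It fails at once if a lock cylinder leaves the tray (distance between lock_cylinder and pocket above 0.06 m or distance between lock_cylinder_b and pocket_b above 0.06 m).
It fails at once if a bystander is moved by more than 25 mm (distance of any of oiler, padlock, spare_cutter, box_springs, screwdriver_orange, calliper from where it was at the start of the episode above 0.025 m).
It also fails if it takes over 58 s, if anything falls off the work surface, if the arm or the gripper's body presses on something with over 40 N, if the wrist force passes 120 N, or if a joint passes its speed limit or range.

## Robot

A 6-joint arm with a two-finger parallel gripper is mounted at the origin on a cart in front of the work surface, level with it; the furniture and walls round the work are solid. World frame = base frame: x ahead of the robot, y to its left, z up, the work surface at z = 0. Lengths are in m, angles in rad, forces in N, time in s.
With the tool pointing down it reaches from about 0.325 to 0.85 m from the base axis. Payload 15.5 kg.
Tool frame: the origin (TCP) lies midway between the tips of the shut fingers; the grasp point (between the pads) lies 19 mm behind it; z points along the fingers, y is the line along which they close (so a half turn about z gives the same grasp; the last joint's range is limited). The gripper opens to 91 mm and grips with 3 to 60 N. Pads are 32 mm wide; open, the fingers measure 118 mm over their backs; the gripper's body (76 mm by 178 mm) begins 60 mm behind the grasp point.
Start: joints at [1.008, 0.494, 1.345, -0, 1.302, -0.096], TCP at [0.282, 0.558, 0.214] pointing down, gripper open.
Joint ranges: [-2.91, 2.91], [-0.82, 2.16], [0.22, 2.67], [-1.22, 4.37], [0.12, 2.79], [-3.08, 3.08]. Speed limits (rad/s): [1.89, 1.89, 2.57, 3.01, 3.01, 3.01].

## Interface

Orientations are given as a rotation vector (axis times angle).
In Python, from cell import env, vision gives the robot as it stands.
- The arm moves only by the tool apply_moves, never from a script. Its argument "motion" is one flat list of numbers, 7 for each row, row after row: the shift along the world's x, y, z in mm, then the turn, a rotation vector about the world's x, y, z in degrees, then the finger opening in mm, from 0 to 91.2. In form: [x, y, z, wx, wy, wz, gripper, x, y, z, wx, wy, wz, gripper, ...]. A call has 1 to 20 rows; each row shifts and turns the commanded pose from where the row before left it; what a row does not reach is not made up. A row lasts 1/10 s, in which the tool goes at most 50 mm and 8.59 degrees, less where a joint would pass 70% of its speed; a pose out of reach is approached as far as the arm can. A call with a gripper value outside its range is refused whole. The fingers move at their own pace and stop on an object; "force" is the grip in N (left out, the last holds). Time passes only in rows, so rows that do not move let the fingers close. It gives the time, the measured TCP pose, the force, the opening and the grip force at its end, in the units of the state.
- env.get_obs(): the state, without advancing time (a new reading comes with each control period).
- vision.get_image(name): name is "scene" or "top" or "wrist"; returns (picture, depth): 384x512x3 uint8, red, green, blue; 384x512 float32, m along the optical axis (not along the pixel's ray), 0 where there is no reading.
- vision.camera_model(name): a dict with "camera_matrix" (3x3 intrinsics, pixels), "R" (3x3) and "t" (3): a world point X has camera coordinates R X + t. Camera axes: x right, y down, z forward; pixel columns grow to the right and rows downward; lengths in m; the calibration is good to about 2 mm. A picture is of the moment at which its call begins: read the wrist's pose just before it. camera_model takes no time and is no camera call; for the wrist camera it gives the pose at the moment of the call.
- env.sign_off(): hands the job in; it is judged then, once.
The state is a dict: "time": time; "q": joint angles; "joint_velocities": joint speeds; "joint_torque": joint torques, N m; "tool_pos": TCP position; "orientation": TCP orientation; "contact_force": force on the tool from outside, world axes, zero at the start; "torque": the same for the moment, N m; "opening": finger opening in m; "grasp_force": force on a finger pad.
Only numpy, scipy, OpenCV 4.12 (cv2) and the standard library are available. Lean on these libraries where they do the work, as an engineer would, in place of code of your own. Each camera call takes 0.05 s, during which the arm holds its last target. There are 200 camera calls.

## Working session

There is one attempt and no reset: what is moved stays moved. The work goes in short steps, Python scripts to look and compute and a tool call to move; the robot and the scene stay as the last step left them, time stands still between calls to the robot, and variables do not carry over. Pictures are saved under pics/ and viewed, at most 10 in all, crops included, and the job is handed in when it is done.

Besides the shell and the picture viewer there is one more tool, called after ">>>" by a JSON object that holds its "fn" and its "kwargs", one argument or row to a line. apply_moves: Moves the arm, as the interface text tells. Its arguments: {"type":"object","properties":{"motion":{"type":"array"},"force":{"type":"number"}},"required":["motion"]}

```bash
mkdir -p pics; python3 - <<'E'
from cell import env, vision
import cv2,numpy as np
o=env.get_obs();print({k:np.round(v,3) for k,v in o.items()})
for n in("top","scene"):
    im,d=vision.get_image(n);cv2.imwrite(f"pics/{n}0.png",im[:,:,::-1]);np.savez(f"pics/{n}0.npz",im=im,d=d)
    m=vision.camera_model(n);print(n,m,(-m["R"].T@m["t"]))
E
```

```text
{'time': np.float64(0.0), 'q': array([ 1.007,  0.494,  1.346,  0.   ,  1.303, -0.096]), 'joint_velocities': array([ 0.001,  0.001, -0.001, -0.   ,  0.001, -0.001]), 'joint_torque': array([-1.0000e-03, -8.7884e+01, -3.8185e+01,  7.1000e-02,  5.4000e-02,
       -0.0000e+00]), 'tool_pos': array([0.282, 0.558, 0.213]), 'orientation': array([-7.280e-01, -3.056e+00,  2.000e-03]), 'contact_force': array([-0.072,  0.544,  0.163]), 'torque': array([-0.005,  0.013, -0.064]), 'grasp_force': np.float64(0.0), 'opening': np.float64(0.091)}
top {'camera_matrix': array([[355.24129561,   0.        , 255.56469748],
       [  0.        , 355.24129561, 192.53986292],
       [  0.        ,   0.        ,   1.        ]]), 'R': array([[-0.12852635, -0.99168559,  0.00637668],
       [-0.97190004,  0.1246782 , -0.19966386],
       [ 0.19720874, -0.03185957, -0.9798437 ]]), 't': array([-0.17756822,  0.55085031,  0.82371005])} [ 0.35010643 -0.21852782  0.9182243 ]
scene {'camera_matrix': array([[399.52294288,   0.        , 254.84197534],
       [  0.        , 399.52294288, 199.29126559],
       [  0.        ,   0.        ,   1.        ]]), 'R': array([[ 0.99326929, -0.11488826,  0.01472413],
       [-0.03403341, -0.41099136, -0.91100375],
       [ 0.11071513,  0.90437093, -0.41213514]]), 't': array([-0.57109322, -0.01140168,  1.3071988 ])} [ 0.42213464 -1.2524905   0.53676444]
```

View pics/top0.png

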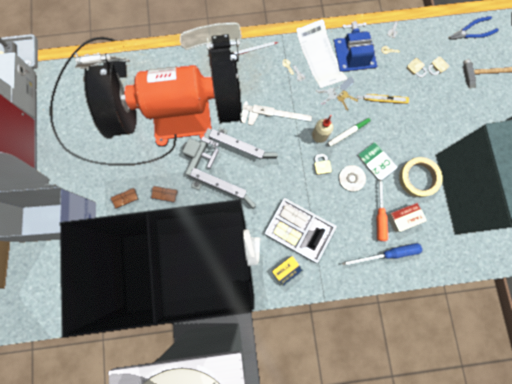

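View pics/scene0.png

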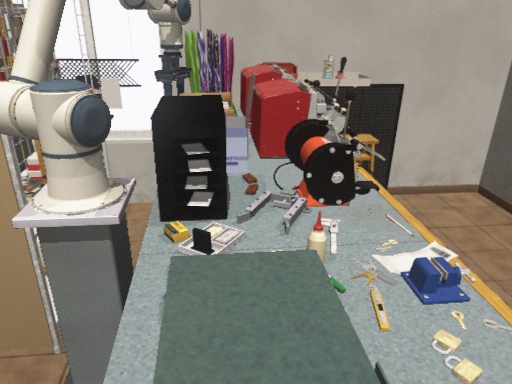

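The top view shows the tray at about (300,230) with its handle at (316,239). The holder is at about (225,165), its mouth facing lower right, and the black stand is at (155,265).

```bash
cat > h.py <<'E'
import numpy as np,cv2
from cell import env,vision
def ray(m,uv,z):
    K,R,t=m["camera_matrix"],m["R"],m["t"];c=-R.T@t
    d=R.T@np.linalg.solve(K,np.array([uv[0],uv[1],1.]));return c+d*(z-c[2])/d[2]
def proj(m,X):
    p=m["camera_matrix"]@(m["R"]@np.array(X)+m["t"]);return p[:2]/p[2]
def dpt(m,uv,d):
    K,R,t=m["camera_matrix"],m["R"],m["t"]
    return R.T@(np.linalg.solve(K,np.array([uv[0],uv[1],1.]))*d-t)
E
python3 - <<'E'
from h import *
z=np.load("pics/top0.npz");im,d=z["im"],z["d"];m=vision.camera_model("top")
for p in [(300,230),(316,239),(287,200),(336,219),(317,262),(266,241),(275,156),(255,206),(222,140),(195,180),(190,148),(287,268),(323,164),(324,130),(155,265),(250,250),(245,205),(248,316)]:
    print(p,np.round(dpt(m,p,d[p[1],p[0]]),3),np.round(ray(m,p,0.018),3))
print(proj(m,[.282,.558,.214]))
c=cv2.resize(im[110:300,160:360],None,fx=3,fy=3,interpolation=cv2.INTER_CUBIC)
cv2.imwrite("pics/c0.png",c[:,:,::-1])
E
```

```text
(300, 230) [ 0.421 -0.347  0.019] [ 0.421 -0.347  0.018]
(316, 239) [ 0.391 -0.376  0.059] [ 0.393 -0.384  0.018]
(287, 200) [ 0.502 -0.326  0.016] [ 0.502 -0.326  0.018]
(336, 219) [ 0.439 -0.447  0.001] [ 0.437 -0.442  0.018]
(317, 262) [ 0.337 -0.377  0.018] [ 0.337 -0.377  0.018]
(266, 241) [ 0.406 -0.259 -0.   ] [ 0.405 -0.258  0.018]
(275, 156) [ 0.35  -0.219  0.918] [ 0.622 -0.311  0.018]
(255, 206) [ 0.498 -0.242  0.012] [ 0.497 -0.242  0.018]
(222, 140) [ 0.679 -0.178  0.034] [ 0.684 -0.177  0.018]
(195, 180) [ 0.588 -0.094  0.003] [ 0.584 -0.096  0.018]
(190, 148) [ 0.666 -0.093  0.036] [ 0.673 -0.091  0.018]
(287, 268) [ 0.332 -0.299  0.03 ] [ 0.332 -0.301  0.018]
(323, 164) [ 0.586 -0.435  0.013] [ 0.585 -0.434  0.018]
(324, 130) [ 0.658 -0.438  0.074] [ 0.678 -0.452  0.018]
(155, 265) [ 0.372 -0.046  0.275] [0.381 0.023 0.018]
(250, 250) [ 0.382 -0.216  0.153] [ 0.387 -0.215  0.018]
(245, 205) [ 0.505 -0.217  0.001] [ 0.502 -0.217  0.018]
(248, 316) [ 0.13  -0.167 -0.756] [ 0.232 -0.191  0.018]
[-161.77548672  358.00094632]
```

View pics/c0.png

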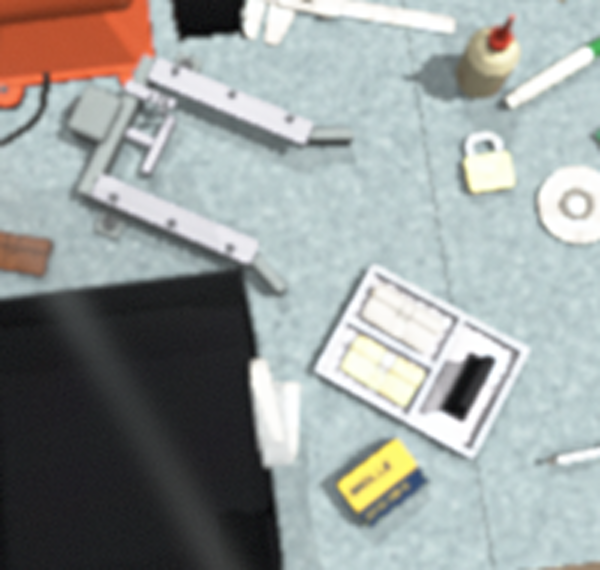

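The crop shows the tray rim corners at crop (373,265), (527,350), (472,458) and (315,370), with the handle at (470,385). The lip inner edges run (147,80)-(305,145) and (103,175)-(258,240), and the stop plate is at (158,145).

```bash
cat >> h.py <<'E'
def top_est():
    m=vision.camera_model("top");f=lambda u,v,z:ray(m,(160+(u-1)/3,110+(v-1)/3),z)
    T=[f(*p,.018) for p in [(373,265),(527,350),(472,458),(315,370)]]
    A=[f(*p,.033) for p in [(147,80),(305,145)]];B=[f(*p,.033) for p in [(103,175),(258,240)]]
    return T,A,B
E
python3 - <<'E'
from h import *
T,A,B=top_est()
print("tray",np.round(T,4).tolist(),[round(np.linalg.norm(T[i]-T[(i+1)%4]),4) for i in range(4)],np.mean(T,0))
x=(T[0]-T[1]+T[3]-T[2]);print("tray yaw",np.degrees(np.arctan2(x[1],x[0])))
for P in(A,B):
    e=P[0]-P[1];print(np.round(P,4).tolist(),np.linalg.norm(e),np.degrees(np.arctan2(e[1],e[0])))
e=A[0]-A[1]+B[0]-B[1];e/=np.linalg.norm(e);n=np.array([-e[1],e[0],0])
print("gap",[(n@(q-p)) for p,q in zip(A,B)])
mouth=(A[1]+B[1])/2;inn=(A[0]+B[0])/2
print("origin from mouth",mouth+.04*e,"from inner",inn-.11*e)
o=mouth+.04*e;print("e",e,"stop face",o+.075*e,"handle final",o-.033*e)
# stand edges by depth
z=np.load("pics/top0.npz");d=z["d"];m=vision.camera_model("top")
P=[dpt(m,(u,v),d[v,u]) for v in range(195,340,2) for u in range(50,270,2) if d[v,u]>0]
P=np.array(P);S=P[(P[:,2]>.26)&(P[:,2]<.33)];print("stand",S.min(0),S.max(0),len(S))
# camera rows of the handle top by depth
Q=np.array([dpt(m,(u,v),d[v,u]) for v in range(220,260) for u in range(295,335) if d[v,u]>0])
Hh=Q[Q[:,2]>.052];print("handle",Hh.mean(0),Hh.max(0),len(Hh))
E
```

```text
tray [[0.5077, -0.3187, 0.018], [0.4186, -0.4376, 0.018], [0.336, -0.3767, 0.018], [0.4248, -0.2572, 0.018]] [np.float64(0.1485), np.float64(0.1026), np.float64(0.1489), np.float64(0.1032)] [ 0.42178465 -0.34754468  0.018     ]
tray yaw 53.2555672137089
[[0.6933, -0.1445, 0.033], [0.6171, -0.2739, 0.033]] 0.1501634470402779 59.497017683682124
[[0.6124, -0.0983, 0.033], [0.5389, -0.2233, 0.033]] 0.1450371950711074 59.52321525983925
gap [np.float64(0.09314372077882169), np.float64(0.09307625325136852)]
origin from mouth [ 0.59827604 -0.21412145  0.033     ] from inner [ 0.59705846 -0.2161893   0.033     ]
e [0.50738964 0.86171675 0.        ] stop face [ 0.63633026 -0.1494927   0.033     ] handle final [ 0.58153218 -0.24255811  0.033     ]
stand [ 0.27423227 -0.21070569  0.26000873] [0.4671711  0.10757104 0.30444697] 1136
handle [ 0.39541982 -0.38299781  0.06030026] [ 0.41577342 -0.36650576  0.06425663] 108
```

Poses found, and the sizes check: tray 149x103, lip gap 93, handle top z about 60. The tray is at (0.422,-0.348) with yaw 53.3°. The holder origin is at (0.598,-0.215) with yaw 59.5°. Next I check the clear space along the way over the stand.

```bash
python3 - <<'E'
from h import *
P=[]
for n in("top","scene"):
    d=np.load(f"pics/{n}0.npz")["d"];m=vision.camera_model(n)
    P+=[dpt(m,(u,v),d[v,u]) for v in range(0,384,2) for u in range(0,512,2) if d[v,u]>0]
P=np.array(P)
print("max z by cell, x cols 0.15..0.85")
for y in np.arange(.9,-.6,-.1):
    r=[]
    for x in np.arange(.15,.85,.1):
        s=P[(abs(P[:,0]-x)<.05)&(abs(P[:,1]-y)<.05)&(P[:,2]<1.2)];r.append(f"{s[:,2].max():6.2f}" if len(s) else "   -  ")
    print(f"{y:5.1f}"," ".join(r))
E
```

```text
max z by cell, x cols 0.15..0.85
  0.9  -0.85    -     0.36   0.33   0.21   0.01    -  
  0.8  -0.85    -     0.29   0.31   0.07   0.00    -  
  0.7  -0.85    -     0.21   0.21    -     0.27   0.29
  0.6   0.55   0.53   0.59   0.24   0.24   0.27   0.28
  0.5  -0.85   0.60   0.60   0.23   0.24   0.27   0.28
  0.4   0.59   0.59   0.02   0.20   0.27   0.27   0.29
  0.3  -0.85   0.59   0.00   0.15   0.35   0.27   0.28
  0.2   0.00    -      -     0.17   0.35   0.01   0.01
  0.1   0.01   0.30   0.30   0.30   0.02   0.18   0.22
  0.0   0.33   0.30   0.30   0.30   0.02   0.17   0.23
 -0.1   0.31   0.30   0.29   0.30   0.04   0.04   0.19
 -0.2   0.00   0.30   0.30   0.30   0.04   0.18   0.23
 -0.3  -0.85   0.03   0.03   0.02   0.02   0.04   0.02
 -0.4  -0.85   0.01   0.06   0.06   0.02   0.13   0.01
 -0.5  -0.85   0.01   0.03   0.02   0.02   0.09   0.01
```

>>> {"fn": "apply_moves", "kwargs": {
  "motion": [0, 0, 40, 0, 0, 0, 91, 0, 0, 45, 0, 0, 0, 91, 0, 0, 45, 0, 0, 0, 91, 0, 0, 45, 0, 0, 0, 91, 0, 0, 35, 0, 0, 0, 91, 19, -40, 0, 0, 0, 0, 91, 19, -40, 0, 0, 0, 0, 91, 19, -40, 0, 0, 0, 0, 91, 19, -40, 0, 0, 0, 0, 91, 19, -40, 0, 0, 0, 0, 91, 19, -40, 0, 0, 0, 0, 91, 19, -40, 0, 0, 0, 0, 91, 19, -40, 0, 0, 0, 0, 91, 19, -40, 0, 0, 0, 0, 91, 3, -40, 0, 0, 0, 0, 91, 3, -40, 0, 0, 0, 0, 91, 3, -40, 0, 0, 0, 0, 91, 3, -40, 0, 0, 0, 0, 91, 3, -40, 0, 0, 0, 0, 91, 0, 0, 0, 0, 0, 0, 91]
}}

```text
time: 2.1
tool_pos: [0.4679, -0.0059, 0.4235]
orientation: [-0.734, -3.054, 0.002]
contact_force: [-0.0, 1.5, 0.4]
opening: 0.0911
grasp_force: 0.0
```

>>> {"fn": "apply_moves", "kwargs": {
  "motion": [-7, -38, 0, 0, 0, -1, 91, -7, -38, 0, 0, 0, -1, 91, -7, -38, 0, 0, 0, -1, 91, -7, -38, 0, 0, 0, -1, 91, -7, -38, 0, 0, 0, -1, 91, -7, -38, 0, 0, 0, -1, 91, -7, -38, 0, 0, 0, -1, 91, -8, -38, 0, 0, 0, -1, 91, -8, -37, 0, 0, 0, -1, 91, -8, -37, 0, 0, 0, -1, 91, 0, 0, -40, 0, 0, 0, 91, 0, 0, -40, 0, 0, 0, 91, 0, 0, -40, 0, 0, 0, 91, 0, 0, -40, 0, 0, 0, 91, 0, 0, -40, 0, 0, 0, 91, 0, 0, 0, 0, 0, 0, 91, 0, 0, 0, 0, 0, 0, 91]
}}

```text
time: 3.8
tool_pos: [0.3951, -0.3799, 0.2246]
orientation: [-0.991, -2.98, -0.001]
contact_force: [-0.4, -0.6, 1.0]
opening: 0.0913
grasp_force: 0.0
```

```bash
python3 - <<'E'
from h import *
o=env.get_obs();m=vision.camera_model("wrist");im,d=vision.get_image("wrist")
cv2.imwrite("pics/w1.png",im[:,:,::-1]);np.savez("pics/w1.npz",im=im,d=d,**m)
print(o["tool_pos"],o["orientation"],-m["R"].T@m["t"])
for X in [(.4218,-.3475,.018),(.3950,-.3835,.061),(.5077,-.3187,.018),(.4186,-.4376,.018),(.336,-.3767,.018),(.4248,-.2572,.018)]:print(np.round(proj(m,X)))
E
```

```text
[ 0.39512603 -0.37993877  0.22460069] [-9.91069127e-01 -2.98049021e+00 -7.85594696e-04] [ 0.33011744 -0.33181138  0.39527452]
[291. 165.]
[256. 174.]
[345. 203.]
[234. 203.]
[232. 125.]
[352. 125.]
```

View pics/w1.png

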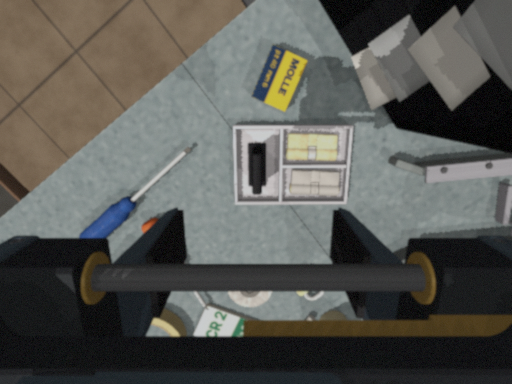

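The wrist view shows the tray at (234..352,125..205), matching the predicted corners to about 1 px. The handle is at (257,168). I take the handle's second measurement from this view.

```bash
python3 - <<'E'
from h import *
z=np.load("pics/w1.npz");im,d=z["im"],z["d"];m={k:z[k] for k in("camera_matrix","R","t")}
mask=((im.max(2)<70).astype(np.uint8));mask[:,:240]=0;mask[:,275:]=0;mask[:135]=0;mask[200:]=0
v,u=np.nonzero(mask);P=np.array([dpt(m,(a,b),d[b,a]) for a,b in zip(u,v)])
t=P[(P[:,2]>.055)];print(len(t),t.mean(0),t[:,2].max(),u.min(),u.max(),v.min(),v.max())
th=np.radians(53.3);a=np.array([np.cos(th),np.sin(th)]);b=np.array([-a[1],a[0]])
for w in(a,b):
    s=t[:,:2]@w;print(s.min(),s.max(),(s.min()+s.max())/2)
print(a@[.395,-.3835],b@[.395,-.3835])
# tray yaw: bright mask edge angle with rays at z=.018
T=[ray(m,p,.018)for p in[(353,125),(347,205),(234,204),(233,125)]];print(np.round(T,4).tolist(),np.mean(T,0))
x=T[0]-T[3]+T[1]-T[2];print(np.degrees(np.arctan2(x[1],x[0])))
E
```

```text
398 [ 0.39301281 -0.38134997  0.0637272 ] 0.3952745235648054 249 265 143 192
-0.07704408966482543 -0.06544841459748346 -0.07124625213115444
-0.5687463239370741 -0.4629789469139847 -0.5158626354255295
-0.07141902651214875 -0.5458906233413952
[[0.4259, -0.2566, 0.018], [0.5111, -0.3184, 0.018], [0.4194, -0.4388, 0.018], [0.3369, -0.3757, 0.018]] [ 0.42331469 -0.34736507  0.018     ]
52.95452947743035
```

>>> {"fn": "apply_moves", "kwargs": {
  "motion": [0, -3, -40, 0, 0, 0, 91, 0, 0, -40, 0, 0, 0, 91, 0, 0, -40, 0, 0, 0, 91, 0, 0, -34, 0, 0, 0, 91, 0, 0, -20, 0, 0, 0, 91, 0, 0, -12, 0, 0, 0, 91, 0, 0, -6, 0, 0, 0, 91, 0, 0, 0, 0, 0, 0, 91, 0, 0, 0, 0, 0, 0, 91]
}}

```text
time: 4.75
tool_pos: [0.3955, -0.3838, 0.0332]
orientation: [0.991, 2.979, -0.002]
contact_force: [-0.4, 0.2, 0.0]
opening: 0.091
grasp_force: 0.0
```

>>> {"fn": "apply_moves", "kwargs": {
  "motion": [0, 0, -2, 0, 0, 0, 60, 0, 0, 0, 0, 0, 0, 30, 0, 0, 0, 0, 0, 0, 5, 0, 0, 0, 0, 0, 0, 5, 0, 0, 0, 0, 0, 0, 5, 0, 0, 0, 0, 0, 0, 5, 0, 0, 0, 0, 0, 0, 5, 0, 0, 0, 0, 0, 0, 5, 0, 0, 0, 0, 0, 0, 5, 0, 0, 0, 0, 0, 0, 5],
  "force": 35
}}

```text
time: 5.75
tool_pos: [0.3948, -0.3831, 0.0299]
orientation: [-0.992, -2.981, -0.0]
contact_force: [1.4, 2.8, 1.2]
opening: 0.0141
grasp_force: 1.9
```

>>> {"fn": "apply_moves", "kwargs": {
  "motion": [0, 0, 0, 0, 0, 0, 5, 0, 0, 0, 0, 0, 0, 5, 0, 0, 0, 0, 0, 0, 5]
}}

```text
time: 6.05
tool_pos: [0.3948, -0.383, 0.0299]
orientation: [-0.992, -2.981, -0.0]
contact_force: [1.4, 2.2, 1.0]
opening: 0.0117
grasp_force: 35.0
```

>>> {"fn": "apply_moves", "kwargs": {
  "motion": [3, -0.5, 0, 0, 0, 0.2, 5, 5, -1, 0, 0, 0, 0.4, 5, 7, -1.3, 0, 0, 0, 0.5, 5, 7, -1.3, 0, 0, 0, 0.5, 5, 7, -1.3, 0, 0, 0, 0.5, 5, 7, -1.3, 0, 0, 0, 0.5, 5, 7, -1.3, 0, 0, 0, 0.5, 5, 7, -1.3, 0, 0, 0, 0.5, 5, 7, -1.3, 0, 0, 0, 0.5, 5, 7, -1.3, 0, 0, 0, 0.5, 5, 7, -1.3, 0, 0, 0, 0.5, 5, 7, -1.3, 0, 0, 0, 0.5, 5, 7, -1.3, 0, 0, 0, 0.5, 5, 5, -1, 0, 0, 0, 0.4, 5, 4, -0.5, 0, 0, 0, 0.3, 5, 0, 0, 0, 0, 0, 0, 5, 0, 0, 0, 0, 0, 0, 5, 0, 0, 0, 0, 0, 0, 5]
}}

```text
time: 7.85
tool_pos: [0.4887, -0.4005, 0.0299]
orientation: [-0.813, -3.034, 0.0]
contact_force: [-1.6, 0.5, 2.6]
opening: 0.0118
grasp_force: 35.0
```

```bash
python3 - <<'E'
from h import *
o=env.get_obs();print(o["tool_pos"],o["orientation"])
im,d=vision.get_image("top")
m=vision.camera_model("wrist");wi,wd=vision.get_image("wrist");np.savez("pics/w2.npz",im=wi,d=wd,**m)
a=cv2.resize(im[110:260,170:340],(680,600),interpolation=cv2.INTER_CUBIC)
cv2.imwrite("pics/t2.png",a[:,:,::-1]);cv2.imwrite("pics/w2.png",wi[:,:,::-1])
E
```

```text
[ 0.48868671 -0.40048279  0.02991513] [-8.13102587e-01 -3.03444737e+00  1.69037275e-04]
```

View pics/w2.png

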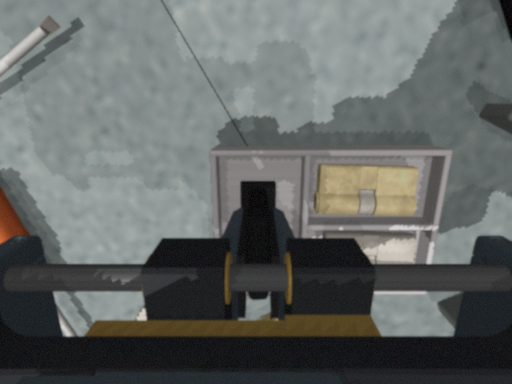

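View pics/t2.png

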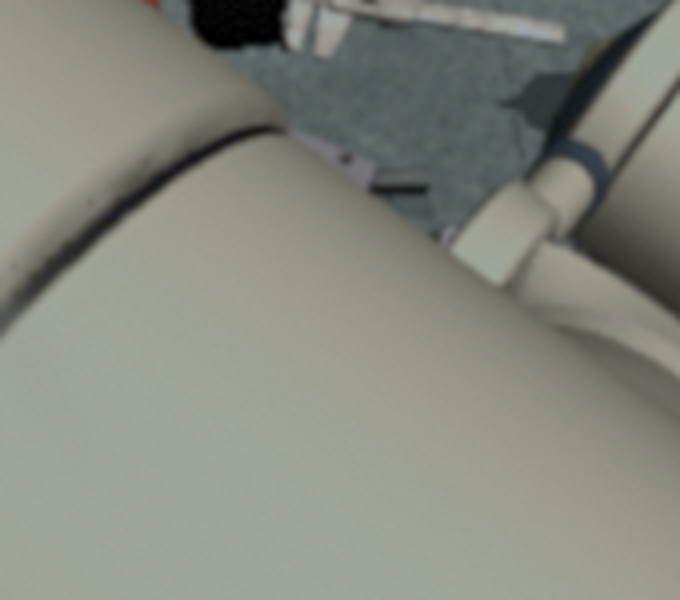

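The wrist view shows the tray's +y rim edge running from (212,151) to (450,151), with the front edge at (450,151)-(433,292) and both cylinders seated. The arm hides the top view. I measure the tray in the holder frame from the rim edge.

```bash
python3 - <<'E'
from h import *
z=np.load("pics/w2.npz");m={k:z[k] for k in("camera_matrix","R","t")}
e=np.array([.5074,.8617]);n=np.array([-e[1],e[0]]);o=np.array([.5977,-.2151])
g=cv2.cvtColor(z["im"],cv2.COLOR_RGB2GRAY).astype(float)
us=np.arange(225,440,5);vs=[]
for u in us: # outer edge of rim: first strong dark-to-bright step going down
    c=cv2.GaussianBlur(g[135:170,u-1:u+2],(3,3),0).mean(1);vs.append(135+np.argmax(np.diff(c)[:20])+.5)
vs=np.array(vs);k=np.polyfit(us,vs,1);r=vs-np.polyval(k,us);ok=abs(r-np.median(r))<2;k=np.polyfit(us[ok],vs[ok],1);print(k,ok.sum(),r.std(),np.round(vs).astype(int).tolist())
for zz in(.018,):
  P=[ray(m,(u,np.polyval(k,u)),zz)[:2] for u in(212,450)]
  print([( (p-o)@e,(p-o)@n) for p in P]);d=P[1]-P[0];print("yaw",np.degrees(np.arctan2(d[1],d[0])),np.linalg.norm(d))
q=ray(m,(433,292),.018)[:2];print("front right",(q-o)@e,(q-o)@n)
t=np.array([.4887,-.4005]);print("tool",(t-o)@e,(t-o)@n)
E
```

```text
[-2.29537904e-03  1.50350498e+02] 43 0.25315051785630865 [150, 150, 150, 150, 150, 150, 150, 150, 150, 150, 150, 150, 150, 150, 150, 150, 150, 150, 150, 150, 150, 150, 150, 150, 150, 150, 150, 150, 150, 150, 150, 150, 150, 150, 150, 150, 150, 150, 150, 150, 150, 150, 150]
[(np.float64(-0.24417635146515088), np.float64(0.050219242375716656)), (np.float64(-0.09822576412654313), np.float64(0.05183667822977618))]
yaw 60.143821075354495 0.1459608885362363
front right -0.09073845882294737 -0.05000452858264502
tool -0.21506578 -0.00014666000000000833
```

>>> {"fn": "apply_moves", "kwargs": {
  "motion": [2, 3.4, 0, 0, 0, 0, 5, 4.1, 6.9, 0, 0, 0, 0, 5, 4.1, 6.9, 0, 0, 0, 0, 5, 4.1, 6.9, 0, 0, 0, 0, 5, 4.1, 6.9, 0, 0, 0, 0, 5, 3, 5.2, 0, 0, 0, 0, 5, 3, 5.2, 0, 0, 0, 0, 5, 2.5, 4.3, 0, 0, 0, 0, 5, 2.5, 4.3, 0, 0, 0, 0, 5, 2.5, 4.3, 0, 0, 0, 0, 5, 2.5, 4.3, 0, 0, 0, 0, 5, 2.5, 4.3, 0, 0, 0, 0, 5, 0, 0, 0, 0, 0, 0, 5, 0, 0, 0, 0, 0, 0, 5]
}}

```text
time: 9.35
tool_pos: [0.5261, -0.3368, 0.0299]
orientation: [0.813, 3.035, 0.002]
contact_force: [2.6, 3.5, 1.1]
opening: 0.0119
grasp_force: 35.0
```

```bash
cat >> h.py <<'E'
e=np.array([.5074,.8617]);n=np.array([-e[1],e[0]]);o0=np.array([.5977,-.2151])
def st():
    o=env.get_obs();t=o["tool_pos"];f=o["contact_force"];r=o["orientation"]
    R=cv2.Rodrigues(np.array(r))[0];y=R[:,1]
    print("t",o["time"],"tray est x,y mm",np.round([((t[:2]-o0)@e+.045)*1e3,((t[:2]-o0)@n)*1e3,t[2]*1e3],2),"F along,side,z",np.round([f[:2]@e,f[:2]@n,f[2]],1),"Tz",round(o["torque"][2],2),"yaw",round(np.degrees(np.arctan2(y[1],y[0])),2),"grip",o["grasp_force"])
E
python3 -c "
from h import *
st()"
```

```text
t 9.35 tray est x,y mm [-9.621e+01 -1.000e-02  2.989e+01] F along,side,z [ 4.4 -0.5  1.1] Tz 0.02 yaw 60.01 grip 35.000399351119995
```

>>> {"fn": "apply_moves", "kwargs": {
  "motion": [1.5, 2.6, 0, 0, 0, 0, 5, 2.5, 4.3, 0, 0, 0, -0.1, 5, 2.5, 4.3, 0, 0, 0, -0.1, 5, 2.5, 4.3, 0, 0, 0, -0.1, 5, 2.5, 4.3, 0, 0, 0, -0.1, 5, 2.5, 4.3, 0, 0, 0, 0, 5, 2.5, 4.3, 0, 0, 0, 0, 5, 2.5, 4.3, 0, 0, 0, 0, 5, 2.5, 4.3, 0, 0, 0, 0, 5, 2.5, 4.3, 0, 0, 0, 0, 5, 2.5, 4.3, 0, 0, 0, 0, 5, 2.5, 4.3, 0, 0, 0, 0, 5, 2.5, 4.3, 0, 0, 0, 0, 5, 2.5, 4.3, 0, 0, 0, 0, 5, 2.5, 4.3, 0, 0, 0, 0, 5, 2.5, 4.3, 0, 0, 0, 0, 5, 0, 0, 0, 0, 0, 0, 5, 0, 0, 0, 0, 0, 0, 5]
}}

```text
time: 11.15
tool_pos: [0.5651, -0.2697, 0.0299]
orientation: [0.823, 3.032, 0.001]
contact_force: [2.6, 3.9, 0.3]
opening: 0.012
grasp_force: 35.0
```

```bash
python3 - <<'E'
from h import *
st()
im,d=vision.get_image("wrist");m=vision.camera_model("wrist");np.savez("pics/w3.npz",im=im,d=d,**m)
cv2.imwrite("pics/w3.png",im[:,:,::-1])
st()
E
```

```text
t 11.15 tray est x,y mm [-18.56   0.38  29.91] F along,side,z [ 4.7 -0.3  0.3] Tz -0.02 yaw 59.61 grip 35.00020444393158
t 11.2 tray est x,y mm [-18.78   0.37  29.91] F along,side,z [4.3 0.7 0.9] Tz 0.03 yaw 59.6 grip 35.00008285045624
```

View pics/w3.png

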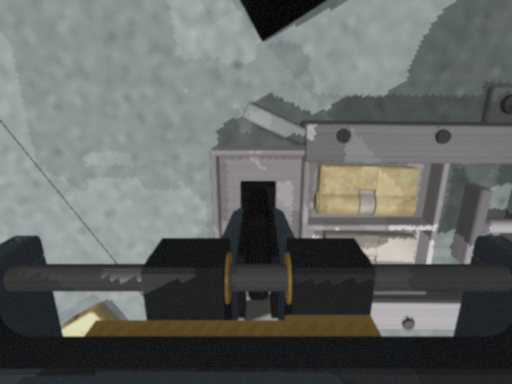

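The wrist view shows the tray between the rails: lip end at (305,125), tray front edge at about u=445, stop plate at about (470,225). Both cylinders are seated. I measure the gap to the stop.

```bash
python3 - <<'E'
from h import *
z=np.load("pics/w3.npz");im,d=z["im"],z["d"];m={k:z[k] for k in("camera_matrix","R","t")}
f=lambda p,zz:np.round([(ray(m,p,zz)[:2]-o0)@e*1e3,(ray(m,p,zz)[:2]-o0)@n*1e3],1)
print("lip end (-40)",f((305,123),.033),f((303,163),.033))
print("rear edge",f((212,152),.018))
for v in(180,200,210):
    print(v,[(u,round(1e3*float((dpt(m,(u,v),d[v,u])[:2]-o0)@e)),round(1e3*float(dpt(m,(u,v),d[v,u])[2]))) for u in range(420,492,4)])
E
```

```text
lip end (-40) [-38.5  68.4] [-38.6  46. ]
rear edge [-92.6  49.6]
180 [(420, 46, 4), (424, 48, 4), (428, 51, 5), (432, 51, 9), (436, 51, 13), (440, 52, 16), (444, 54, 17), (448, 68, 0), (452, 71, -1), (456, 73, 0), (460, 76, 0), (464, 79, 0), (468, 82, 0), (472, 84, 0), (476, 88, -1), (480, 90, 0), (484, 93, 0), (488, 96, 0)]
200 [(420, 49, 3), (424, 51, 4), (428, 52, 7), (432, 51, 12), (436, 51, 17), (440, 54, 17), (444, 68, -1), (448, 71, 0), (452, 73, 0), (456, 76, 0), (460, 79, -1), (464, 77, 7), (468, 77, 10), (472, 77, 13), (476, 77, 17), (480, 78, 20), (484, 80, 20), (488, 83, 20)]
210 [(420, 49, 4), (424, 51, 6), (428, 51, 10), (432, 51, 15), (436, 52, 17), (440, 55, 17), (444, 68, 1), (448, 72, 0), (452, 74, 0), (456, 78, -1), (460, 76, 5), (464, 76, 9), (468, 77, 12), (472, 78, 14), (476, 77, 18), (480, 79, 19), (484, 82, 19), (488, 102, -1)]
```

>>> {"fn": "apply_moves", "kwargs": {
  "motion": [1, 1.7, 0, 0, 0, 0, 5, 1, 1.7, 0, 0, 0, 0, 5, 1, 1.7, 0, 0, 0, 0, 5, 1, 1.7, 0, 0, 0, 0, 5, 1, 1.7, 0, 0, 0, 0, 5, 1, 1.7, 0, 0, 0, 0, 5, 0, 0, 0, 0, 0, 0, 5, 0, 0, 0, 0, 0, 0, 5]
}}

```text
time: 12.0
tool_pos: [0.5709, -0.2599, 0.0299]
orientation: [0.824, 3.032, 0.001]
contact_force: [0.2, -0.5, -0.3]
opening: 0.0117
grasp_force: 35.0
```

```bash
python3 -c "
from h import *
st()"
```

```text
t 12.0 tray est x,y mm [-7.16  0.36 29.9 ] F along,side,z [-0.4 -0.5 -0.3] Tz -0.02 yaw 59.6 grip 35.000059604644775
```

>>> {"fn": "apply_moves", "kwargs": {
  "motion": [1, 1.7, 0, 0, 0, 0, 5, 1, 1.7, 0, 0, 0, 0, 5, 1, 1.7, 0, 0, 0, 0, 5, 0, 0, 0, 0, 0, 0, 5, 0, 0, 0, 0, 0, 0, 5]
}}

```text
time: 12.5
tool_pos: [0.5739, -0.2548, 0.0299]
orientation: [0.824, 3.032, 0.001]
contact_force: [0.7, 0.3, 0.7]
opening: 0.0118
grasp_force: 35.0
```

```bash
python3 - <<'E'
from h import *
st()
im,d=vision.get_image("wrist");m=vision.camera_model("wrist");st()
for v in(200,205,210):
    print(v,[(u,round(1e3*float((dpt(m,(u,v),d[v,u])[:2]-o0)@e)),round(1e3*float(dpt(m,(u,v),d[v,u])[2]))) for u in range(428,484,4)])
E
```

```text
t 12.5 tray est x,y mm [-1.33  0.36 29.91] F along,side,z [ 0.6 -0.4  0.7] Tz -0.04 yaw 59.6 grip 35.000174045562744
t 12.55 tray est x,y mm [-1.36  0.35 29.92] F along,side,z [ 0.3 -0.4  0.2] Tz -0.01 yaw 59.6 grip 35.00007748603821
200 [(428, 70, 7), (432, 69, 12), (436, 69, 16), (440, 71, 17), (444, 77, 12), (448, 77, 16), (452, 77, 19), (456, 80, 19), (460, 82, 20), (464, 99, 1), (468, 101, 1), (472, 105, 0), (476, 107, 0), (480, 111, -1)]
205 [(428, 69, 9), (432, 69, 14), (436, 69, 18), (440, 71, 18), (444, 78, 12), (448, 78, 16), (452, 78, 20), (456, 81, 19), (460, 83, 19), (464, 99, 1), (468, 103, 0), (472, 107, -1), (476, 109, -1), (480, 111, 0)]
210 [(428, 69, 10), (432, 69, 13), (436, 69, 18), (440, 72, 18), (444, 77, 14), (448, 77, 18), (452, 79, 19), (456, 81, 20), (460, 83, 20), (464, 101, 0), (468, 104, -1), (472, 106, 1), (476, 110, -1), (480, 113, -1)]
```

>>> {"fn": "apply_moves", "kwargs": {
  "motion": [0.8, 1.3, 0, 0, 0, 0, 5, 0.8, 1.3, 0, 0, 0, 0, 5, 0.8, 1.3, 0, 0, 0, 0, 5, 0.8, 1.3, 0, 0, 0, 0, 5, 0.8, 1.3, 0, 0, 0, 0, 5, 0.5, 0.9, 0, 0, 0, 0, 5, 0, 0, 0, 0, 0, 0, 5, 0, 0, 0, 0, 0, 0, 5, 0, 0, 0, 0, 0, 0, 5]
}}

```text
time: 13.45
tool_pos: [0.5781, -0.2478, 0.0299]
orientation: [-0.824, -3.032, 0.0]
contact_force: [-3.4, -6.0, 0.8]
opening: 0.0119
grasp_force: 35.0
```

```bash
python3 - <<'E'
from h import *
st()
im,d=vision.get_image("scene");cv2.imwrite("pics/s4.png",cv2.resize(im[170:250,220:330],(770,560),interpolation=cv2.INTER_CUBIC)[:,:,::-1]);st()
E
```

```text
t 13.45 tray est x,y mm [ 6.86  0.26 29.92] F along,side,z [-6.9 -0.1  0.8] Tz -0.12 yaw 59.6 grip 35.00037431716919
t 13.5 tray est x,y mm [ 6.84  0.26 29.9 ] F along,side,z [-5.8  0.3  0.5] Tz -0.05 yaw 59.59 grip 35.00037431716919
```

View pics/s4.png

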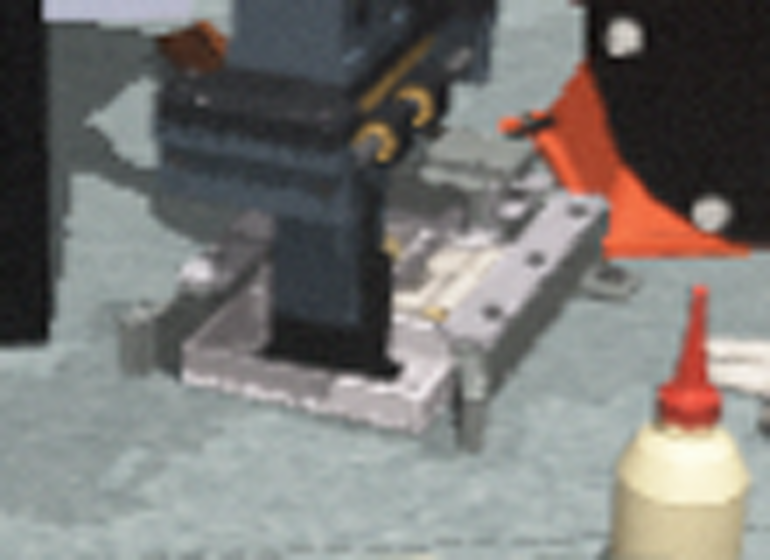

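The scene crop shows the tray flat in the holder, fingers on the handle at crop (325,320). The push is about 6.3 N at an estimated 5–7 mm of travel, so I press a further 5 mm.

>>> {"fn": "apply_moves", "kwargs": {
  "motion": [0.5, 0.9, 0, 0, 0, 0, 5, 0.5, 0.8, 0, 0, 0, 0, 5, 0.5, 0.9, 0, 0, 0, 0, 5, 0.5, 0.8, 0, 0, 0, 0, 5, 0.5, 0.9, 0, 0, 0, 0, 5, 0, 0, 0, 0, 0, 0, 5, 0, 0, 0, 0, 0, 0, 5, 0, 0, 0, 0, 0, 0, 5, 0, 0, 0, 0, 0, 0, 5, 0, 0, 0, 0, 0, 0, 5]
}}

```text
time: 14.5
tool_pos: [0.5804, -0.244, 0.0299]
orientation: [-0.824, -3.031, 0.001]
contact_force: [-5.2, -8.7, 0.9]
opening: 0.0119
grasp_force: 35.0
```

```bash
python3 - <<'E'
from h import *
st()
im,d=vision.get_image("wrist");m=vision.camera_model("wrist");st();cv2.imwrite("pics/w5.png",im[:,:,::-1])
for v in(200,205,210):
    print(v,[(u,round(1e3*float((dpt(m,(u,v),d[v,u])[:2]-o0)@e)),round(1e3*float(dpt(m,(u,v),d[v,u])[2]))) for u in range(428,472,4)])
E
```

```text
t 14.5 tray est x,y mm [11.32  0.29 29.92] F along,side,z [-10.2   0.1   0.9] Tz -0.14 yaw 59.59 grip 35.001792311668396
t 14.55 tray est x,y mm [11.33  0.29 29.93] F along,side,z [-10.1   0.1   1.1] Tz -0.16 yaw 59.59 grip 35.001825392246246
200 [(428, 82, 7), (432, 81, 13), (436, 81, 17), (440, 84, 17), (444, 86, 17), (448, 87, 19), (452, 90, 20), (456, 92, 20), (460, 108, 1), (464, 112, 0), (468, 112, 4)]
205 [(428, 81, 9), (432, 82, 12), (436, 81, 19), (440, 84, 18), (444, 86, 18), (448, 88, 20), (452, 90, 20), (456, 107, 0), (460, 110, 0), (464, 112, 0), (468, 113, 3)]
210 [(428, 82, 9), (432, 81, 15), (436, 82, 17), (440, 84, 18), (444, 86, 19), (448, 88, 20), (452, 91, 20), (456, 108, -1), (460, 110, 0), (464, 113, 1), (468, 111, 6)]
```

View pics/w5.png

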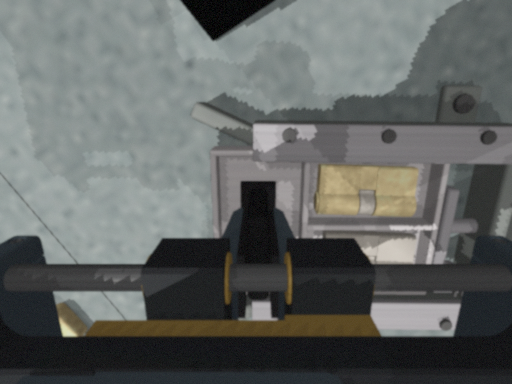

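The wrist view shows the tray against the stop plate at about (448,220), both cylinders seated. Force and image put the travel at about 9–12 mm. I add 1 mm to centre it and hold.

>>> {"fn": "apply_moves", "kwargs": {
  "motion": [0.5, 0.9, 0, 0, 0, 0, 5, 0, 0, 0, 0, 0, 0, 5, 0, 0, 0, 0, 0, 0, 5, 0, 0, 0, 0, 0, 0, 5, 0, 0, 0, 0, 0, 0, 5, 0, 0, 0, 0, 0, 0, 5, 0, 0, 0, 0, 0, 0, 5, 0, 0, 0, 0, 0, 0, 5, 0, 0, 0, 0, 0, 0, 5, 0, 0, 0, 0, 0, 0, 5, 0, 0, 0, 0, 0, 0, 5, 0, 0, 0, 0, 0, 0, 5, 0, 0, 0, 0, 0, 0, 5, 0, 0, 0, 0, 0, 0, 5, 0, 0, 0, 0, 0, 0, 5, 0, 0, 0, 0, 0, 0, 5, 0, 0, 0, 0, 0, 0, 5, 0, 0, 0, 0, 0, 0, 5, 0, 0, 0, 0, 0, 0, 5, 0, 0, 0, 0, 0, 0, 5]
}}

```text
time: 16.55
tool_pos: [0.5808, -0.2432, 0.03]
orientation: [-0.824, -3.031, 0.002]
contact_force: [-6.3, -10.3, 1.7]
opening: 0.0121
grasp_force: 35.0
```

>>> {"fn": "apply_moves", "kwargs": {
  "motion": [0, 0, 0, 0, 0, 0, 5, 0, 0, 0, 0, 0, 0, 5, 0, 0, 0, 0, 0, 0, 5, 0, 0, 0, 0, 0, 0, 5, 0, 0, 0, 0, 0, 0, 5, 0, 0, 0, 0, 0, 0, 5, 0, 0, 0, 0, 0, 0, 5, 0, 0, 0, 0, 0, 0, 5]
}}

```text
time: 17.35
tool_pos: [0.5808, -0.2432, 0.0299]
orientation: [-0.824, -3.031, 0.001]
contact_force: [-5.9, -9.2, 1.4]
opening: 0.0115
grasp_force: 35.0
```

```bash
python3 -c "
from h import *
st();print(env.sign_off())"
```

```text
t 17.35 tray est x,y mm [12.22  0.29 29.94] F along,side,z [-11.    0.4   1.4] Tz -0.13 yaw 59.59 grip 35.00214725732803
the job is handed in; nothing more can be done
None
```

The tray is in the holder and held against the sprung stop at about 11 N, roughly 10–13 mm of travel. It stayed there for over 2 s with both cylinders in their pockets, and I handed the job in with the grip still on; no verdict came back, and I estimated the travel from the push force and wrist camera, not from the pointer itself.

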